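# Select third speed on the tray conveyor

## Task

The tray conveyor's gear lever has been left somewhere along the left-hand limb of its H-shaped gate. Pushing the yellow knob with the fingertips, bring the lever to neutral, across to the right-hand limb, then forward until it is fully home in the third slot (forward-right, three red dots), and come away. Never let it go into the fourth slot, do not pull the knob up, do not press the green or red button, and leave all the other things on the table where they stand.

Things in the scene. Friction and masses are not known exactly. Their poses are not given: they have to be found in the camera images.
- selector: conveyor speed selector fixed to the table: steel box with a blue top, reaching 120 forward, 120 back, 120 left and 190 right of the origin. Origin on the table below the lever's pivot and the gate's middle. Its x is 'forward' (away from the robot, within about 20 degrees), y left, z up. Its square steel gate plate (170 x 170) is level, top 136 above the table. Sizes in mm
- gate_mid (a point): middle of the H-shaped opening in the gate plate, at its top. Left and right limbs run forward and back, 50 mm apart, joined by a crossbar (neutral) in the middle. The plate blocks the lever: it is free to cross within 0.04 rad of neutral; rounded corners (4 mm) guide it if a little off. Slots: 1 forward-left, 2 back-left, 3 forward-right, 4 back-right, each with that many dots (slot 3's are red, others black)
- knob_mid (a point): centre of the lever's yellow knob: a ball 92 mm across, cut off flat 20 mm above and 27 below its centre; too wide for the jaws. It is 180 mm from the lever's pivot, which is 30 mm above the table: 210 mm high when upright, about 204 in a limb at neutral, 199 in a slot's end. It stands 45 mm left or right of the gate's middle in a limb, and as far forward or back in a slot's end
- gear_forward (a joint): lever tilt forward, rad: 0 in neutral, about +0.25 at the forward end of a slot, -0.25 at the back end (rigid stops). Pushing the knob takes about 3 N; the lever stays where it is left (stiff, no spring back)
- gear_across (a joint): lever tilt to the right, rad: about -0.25 to -0.21 in the left limb, +0.21 to +0.25 in the right limb (outer walls at 0.25)
- knob_lift (a joint): how far the knob is pulled up along the stem, m: 0 at rest, 0.020 at most; a spring of some 9 N or more holds it down
- start_button (a joint): green push button, 30 across, in a black collar on the selector's top at its right side, forward one (45 forward, 157 right of the origin), its top 142 to 146 above the table; travel in m, 0 is up, 0.006 fully pressed
- stop_button (a joint): red push button like the green one, 45 back, 157 right of the selector's origin
- spice_jar: glass jar with red cap, 54 across, 85 tall, standing close to the left of the selector (sizes in mm). Origin: centre of its underside, z up
- spoon: spoon lying to the right of the selector (sizes in mm). Origin: centre of its underside, z up
- food_tray: empty black food tray 190 x 140 x 45, far left (sizes in mm). Origin: centre of its underside, z up
- sauce_bottle: white bottle, 60 across, 170 tall, far left (sizes in mm). Origin: centre of its underside, z up
- film_roll: roll of clear film standing on end, 110 across, 100 tall, far right (sizes in mm). Origin: centre of its underside, z up
- steel_bowl: steel bowl, 140 across, 55 tall, far right (sizes in mm). Origin: centre of its underside, z up
- label_carton: cardboard carton 100 x 70 x 60, ahead on the left, near the conveyor (sizes in mm). Origin: centre of its underside, z up

How it is judged (in metres and radians):
On the way, in this order (a step that is already met when the one before it is completed fails the run):
1. the lever is in neutral at the right-hand limb (value of joint gear_across above 0.19 rad and value of joint gear_forward between -0.12 and 0.12 rad).
2. the lever is home in the third slot (value of joint gear_forward above 0.215 rad and value of joint gear_across above 0.18 rad), for 0.2 s.
At the end, for the whole second after the job is handed in: The lever rests in the third slot: forward tilt over 0.215 rad (the stop is at about 0.25) and right tilt over 0.18 rad, at rest, knob down, both buttons up, the bystanders within 20 mm of where they stood (all of step 2 and value of joint knob_lift below 0.004 m and velocity of joint gear_forward between -0.05 and 0.05 rad/s and velocity of joint gear_across between -0.05 and 0.05 rad/s and value of joint each of start_button, stop_button below 0.002 m and distance of each of spice_jar, spoon, food_tray, sauce_bottle, film_roll, steel_bowl, label_carton from where it was at the start of the episode below 0.02 m); the robot touches nothing.
It fails at once if the lever goes into the fourth slot (right tilt over 0.15 and forward tilt below -0.13 rad) (value of joint gear_across above 0.15 rad and value of joint gear_forward below -0.13 rad).
It fails at once if the knob is lifted (pulled up more than 8 mm) (value of joint knob_lift above 0.008 m).
It fails at once if the start or stop button is pressed (more than 3 mm) (value of joint any of start_button, stop_button above 0.003 m).
It fails at once if a bystander is moved, lifted or carried more than 20 mm (distance of any of spice_jar, spoon, food_tray, sauce_bottle, film_roll, steel_bowl, label_carton from where it was at the start of the episode above 0.02 m).
It also fails if it takes over 67 s, if anything falls off the work surface, if the arm or the gripper's body presses on something with over 40 N, if the wrist force passes 120 N, or if a joint passes its speed limit or range.

## Robot

A 7-joint arm with a two-finger parallel gripper is mounted at the origin on the work surface. World frame = base frame: x ahead of the robot, y to its left, z up, the work surface at z = 0. Lengths are in m, angles in degrees, forces in N, time in s.
With the tool pointing down it reaches from about 0.4 to 0.9 m from the base axis. Payload 5.5 kg.
Tool frame: the origin (TCP) lies on the front face of the gripper's body, between the roots of the fingers; the fingertips stand 66 mm ahead of it and the grasp point (between the pads) lies grip_point_offset ahead of it (grip_point_offset is the distance from the TCP to the grasp point, in m); z points along the fingers, y is the line along which they close (so a half turn about z gives the same grasp; the last joint's range is limited). The gripper opens to 92 mm and grips with 3 to 60 N. Pads are 19 mm wide; open, the fingers measure 130 mm over their backs; the gripper's body (75 mm by 190 mm) begins 47 mm behind the grasp point.
Start: joints at [80.627, 28.699, -24.465, 88.831, 12.651, 65.22, -12.049], TCP at [0.269, -0.592, 0.292] pointing down, gripper open.
Joint ranges: [-164.97, 164.97], [-17.58, 116.51], [-87.97, 89.64], [11.32, 138.91], [-80.73, 260.73], [10.89, 115.49], [-147.41, 147.41]. Speed limits (degrees/s): [147.25, 147.25, 180, 180, 180, 180, 180].

## Interface

Orientations are given as [roll, pitch, yaw] about the fixed x, y, z axes, in that order (R = Rz(yaw) Ry(pitch) Rx(roll)).
In Python, from workcell import move_ptp, movel, movej, release, gripper_close, sleep, solve_ik, read_state, read_camera, camera_model, PlanningError, close_job, trace, spot_point, grip_point_offset gives the robot as it stands. Calls block until the motion is done:
- move_ptp(position, orientation): joint-space move of the TCP to a pose.
- movel(position, attitude=None, v=0.15, threshold=None): straight line of the TCP; attitude=None keeps the orientation; v is the mean speed in m/s. With threshold (N) it stops when the force on the tool has changed by that much, and returns True; else False.
- movej(angles): joint-space move.
- release() and gripper_close(squeeze=None): open the fingers fully, or close them until they stop; squeeze is the grip in N (None keeps the last).
- sleep(seconds).
- solve_ik(position, orientation): joint angles nearest the present ones, or None.
- read_state(): the state.
- read_camera(name): name is "scene" or "top" or "wrist"; returns (picture, depth): 384x512x3 uint8, blue, green, red; 384x512 float32, m along the optical axis (not along the pixel's ray), 0 where there is no reading.
- camera_model(name): a dict with "camera_matrix" (3x3 intrinsics, pixels), "position" and "orientation" of the camera in the world; the wrist camera has in their place "T_tool_cam" (4x4, takes a point from camera to tool coordinates, whose origin is the TCP and whose axes are the flange's). Camera axes: x right, y down, z forward; pixel columns grow to the right and rows downward; lengths in m; the calibration is good to about 2 mm. The wrist camera is an equidistant fisheye: a pixel r from the principal point sees the ray r / f radians off the axis. A picture is of the moment at which its call begins: read the wrist's pose just before it. camera_model takes no time and is no camera call.
A pose or a line that the arm cannot do raises PlanningError and nothing moves.
- close_job(): hands the job in; it is judged then, once.
Trained networks look in the newest picture that a camera, given by its name, has taken for a name from the list of things; names that differ only in an ending like _2 or _b are one class to them, and where a whole thing is asked for, a point or a joint stands for the part that bears it (a point fixed in the world has none). Each returns a list of dicts, best first, with "confidence" (0 to 1); they miss things now and then, are a little off and sometimes report something else, mostly with a low value. They report only what shows in the picture. A call takes as long as a camera call.
- trace(camera, thing): "pixels" (384x512 bool, what is visible of it) and "location" ([column, row] in pixels, amid what is visible of it).
- spot_point(camera, thing): "location" ([column, row] in pixels: a listed point, or the origin of a listed thing).
The state is a dict: "clock": time; "q": joint angles; "qvel": joint speeds; "joint_torque": joint torques, N m; "eef_pos": TCP position; "tcp_rot": TCP orientation; "ft_force": force on the tool from outside, world axes, zero at the start; "wrist_torque": the same for the moment, N m; "gripper_width": finger opening in m; "grasp_force": force on a finger pad.
Only numpy, scipy, OpenCV 4.12 (cv2) and the standard library are available. Lean on these libraries where they do the work, as an engineer would, in place of code of your own. Each camera call takes 0.05 s, during which the arm holds its last target. There are 200 camera calls.

## Working session

There is one attempt and no reset: what is moved stays moved. The work goes in short steps, each a Python script; the robot and the scene stay as the last script left them, time stands still between calls to the robot, and variables do not carry over. Pictures are saved under pics/ and viewed, at most 10 in all, crops included, and the job is handed in when it is done.

```bash
mkdir -p pics; cat > h.py <<'E'
import numpy as np, cv2
from scipy.spatial.transform import Rotation as R
from workcell import *
def cam(name):
    m=camera_model(name); return m
def Rm(o):
    o=np.array(o,float)
    return o if o.shape==(3,3) else (R.from_quat(o).as_matrix() if o.size==4 else R.from_euler('xyz',o,degrees=True).as_matrix())
def ray(name,uv):
    m=camera_model(name);K=np.array(m['camera_matrix'])
    d=np.array([(uv[0]-K[0,2])/K[0,0],(uv[1]-K[1,2])/K[1,1],1.]);return np.array(m['position']),Rm(m['orientation'])@d
def at_z(name,uv,z):
    p,d=ray(name,uv);return p+d*(z-p[2])/d[2]
def at_depth(name,uv,dep):
    p,d=ray(name,uv);u,v=int(round(uv[0])),int(round(uv[1]));return p+d*np.median(dep[v-2:v+3,u-2:u+3])
E
python3 - <<'E'
from h import *
for n in("scene","top"):
    im,d=read_camera(n);cv2.imwrite(f'pics/{n}0.png',im)
    m=camera_model(n);print(n,m['position'],m['orientation'])
    for t,z in(("selector",0),("gate_mid",.136),("knob_mid",.2),("spice_jar",0),("spoon",0),("food_tray",0),("sauce_bottle",0),("film_roll",0),("steel_bowl",0),("label_carton",0),("start_button",None),("stop_button",None)):
        if z is None:
            for r in trace(n,t)[:1]: print(n,t,round(r['confidence'],2),r['location'],at_z(n,r['location'],.145).round(3),at_depth(n,r['location'],d).round(3))
        else:
            for r in spot_point(n,t)[:1]: print(n,t,round(r['confidence'],2),np.round(r['location'],1),at_z(n,r['location'],z).round(3),at_depth(n,r['location'],d).round(3))
s=read_state();print(s['clock'],s['eef_pos'],s['tcp_rot'],grip_point_offset)
E
```

```text
scene [ 1.60148646 -0.18077     0.88440473] [-124.76012219    0.52145156   78.94239804]
scene selector 0.84 [250.8 222.9] [ 0.53  -0.002 -0.   ] [ 0.657 -0.023  0.105]
scene gate_mid 0.65 [185.5 227.5] [ 0.676 -0.23   0.136] [ 0.514 -0.239  0.005]
scene knob_mid 0.69 [261.5 177.3] [0.541 0.037 0.2  ] [0.574 0.03  0.221]
scene spice_jar 0.72 [298.1 221. ] [0.555 0.172 0.   ] [0.586 0.161 0.026]
scene spoon 0.56 [185.1 226.5] [ 0.502 -0.241  0.   ] [ 0.507 -0.24   0.004]
scene food_tray 0.58 [342.8 186.5] [0.371 0.419 0.   ] [0.376 0.417 0.003]
scene sauce_bottle 0.86 [390.8 211.2] [0.569 0.535 0.   ] [0.612 0.505 0.037]
scene film_roll 0.88 [109.3 255.4] [ 0.603 -0.495 -0.   ] [ 0.65  -0.48   0.042]
scene steel_bowl 0.77 [116.8 212.9] [ 0.366 -0.495  0.   ] [ 0.435 -0.478  0.049]
scene label_carton 0.3 [254.5 222.8] [0.533 0.012 0.   ] [ 0.658 -0.011  0.104]
scene start_button 0.62 [207.5, 204.4] [ 0.582 -0.154  0.145] [ 0.584 -0.154  0.146]
scene stop_button 0.42 [205.0, 192.4] [ 0.511 -0.156  0.145] [ 0.505 -0.156  0.141]
top [0.36487163 0.01168482 1.60889245] [-173.32693634   -0.43
[... 332 characters left out ...]
[320.9 201.4] [ 0.5   -0.237  0.   ] [ 0.499 -0.234  0.016]
top food_tray 0.65 [152.2 150.7] [0.697 0.377 0.   ] [0.685 0.363 0.06 ]
top sauce_bottle 0.7 [113.1 178.8] [0.595 0.518 0.   ] [0.582 0.488 0.094]
top film_roll 0.67 [391.5 169.7] [ 0.612 -0.5    0.   ] [ 0.612 -0.5    0.001]
top steel_bowl 0.78 [393.8 233.6] [ 0.379 -0.496  0.   ] [ 0.379 -0.494  0.007]
top label_carton 0.69 [153.1 151. ] [0.696 0.373 0.   ] [0.683 0.36  0.061]
top start_button 0.75 [150.1, 147.6] [0.678 0.351 0.145] [0.696 0.37  0.06 ]
top stop_button 0.58 [299.6, 199.1] [ 0.497 -0.144  0.145] [ 0.497 -0.144  0.145]
1.3 [ 0.26909495 -0.59167452  0.29224181] [ 1.79998035e+02 -7.40356862e-04  2.44547921e+01] 0.0467
```

```bash
python3 -c "
import cv2,numpy as np
a=cv2.imread('pics/scene0.png');b=cv2.imread('pics/top0.png')
cv2.imwrite('pics/both0.png',cv2.resize(np.vstack([a,b]),(800,600)) if 0 else np.hstack([cv2.resize(a,(400,300)),cv2.resize(b,(400,300))]))"
```

```text
(no output)
```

View pics/scene0.png

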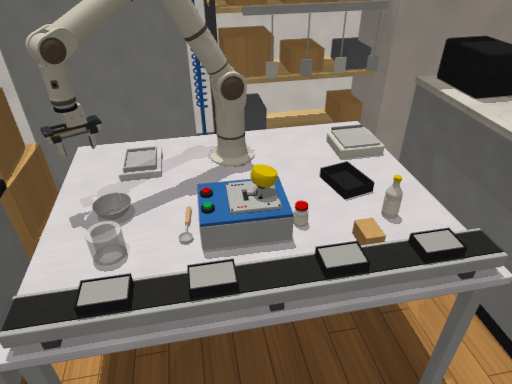

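View pics/top0.png

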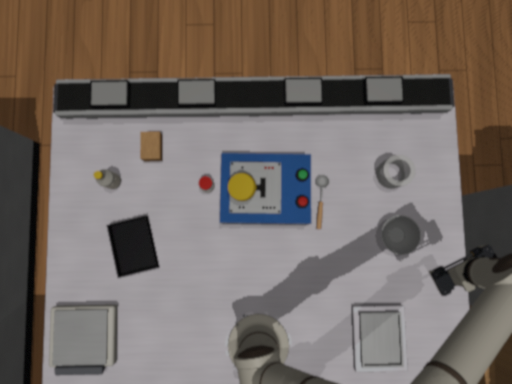

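The scene view shows the selector with the yellow knob at (263,176), green button (207,207), red (205,192). In the top view the knob is at (241,186), over the left limb, with green at (302,174), red at (302,201), the jar at (205,183) and the spoon at (321,200).

```bash
python3 - <<'E'
from h import *
from scipy.optimize import least_squares
P={}
for n in("scene","top"):
    im,d=read_camera(n);hsv=cv2.cvtColor(im,cv2.COLOR_BGR2HSV);
    box=np.zeros(im.shape[:2],bool)
    if n=="top": box[145:235,215:315]=1
    else: box[150:250,190:295]=1
    H,S,V=[hsv[...,i].astype(int) for i in range(3)]
    c={}
    m=camera_model(n)
    for k,mk in dict(yellow=(abs(H-27)<8)&(S>130)&(V>90),green=(abs(H-65)<20)&(S>120)&(V>60),red=((H<8)|(H>172))&(S>140)&(V>70)&((np.arange(512)[None]>285) if n=="top" else (np.arange(512)[None]<216)),blue=(abs(H-108)<10)&(S>120)).items():
        mk=mk&box;v,u=np.nonzero(mk);
        Km=np.array(m['camera_matrix']);D=np.stack([(u-Km[0,2])/Km[0,0],(v-Km[1,2])/Km[1,1],np.ones(len(u))])*d[v,u]
        X=(Rm(m['orientation'])@D).T+m['position']
        print(n,k,len(u),'px',u.mean().round(1),v.mean().round(1),'xyz',np.median(X,0).round(4))
        if k=='yellow':
            t=X[:,2]>np.percentile(X[:,2],90)-.006
            print('  top z',np.percentile(X[:,2],[50,90,98]).round(4),'flat bounds',X[t].min(0).round(3),X[t].max(0).round(3),'all',np.percentile(X[:,:2],[1,99],axis=0).round(3).tolist())
        if k=='blue':
            t=abs(X[:,2]-np.median(X[:,2]))<.006
            r=cv2.minAreaRect(X[t][:,:2].astype(np.float32)); print('  blue z',np.median(X[:,2]).round(4),r)
    if n=="top": cv2.imwrite('pics/topc.png',cv2.resize(im[140:240,195:335],(784,560),interpolation=cv2.INTER_CUBIC))
E
```

```text
scene yellow 479 px 263.4 175.4 xyz [0.5611 0.0396 0.2193]
  top z [0.2193 0.2302 0.233 ] flat bounds [ 0.501 -0.181  0.224] [1.601 0.064 0.884] all [[0.501, 0.001], [0.58, 0.084]]
scene green 54 px 206.9 205.1 xyz [ 0.5855 -0.1561  0.1455]
scene red 46 px 205.6 190.2 xyz [ 0.4972 -0.1527  0.1455]
scene blue 1810 px 236.4 206.3 xyz [ 0.6106 -0.0944  0.1245]
  blue z 0.1245 ((0.5411949157714844, -0.0324036180973053), (0.3040503263473511, 0.24110208451747894), 88.17745971679688)
top yellow 595 px 241.5 186.3 xyz [0.5327 0.0442 0.2245]
  top z [0.2245 0.2315 0.2349] flat bounds [0.365 0.006 0.225] [0.575 0.062 1.609] all [[0.492, 0.006], [0.574, 0.085]]
top green 79 px 302.4 174.0 xyz [ 0.5804 -0.1552  0.1452]
top red 79 px 302.4 201.1 xyz [ 0.49   -0.1528  0.1466]
top blue 3007 px 272.0 188.9 xyz [ 0.5321 -0.0946  0.1245]
  blue z 0.1245 ((0.5393270254135132, -0.031874045729637146), (0.2977805435657501, 0.2313806414604187), 88.9846420288086)
```

View pics/topc.png

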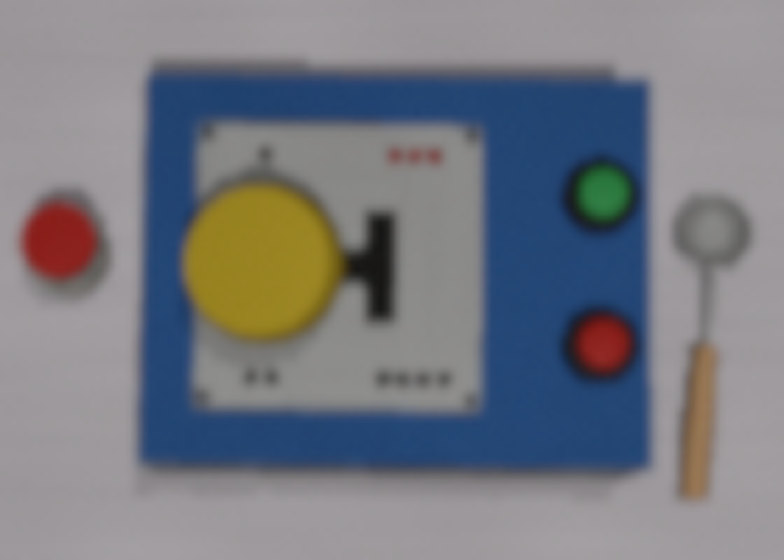

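```bash
cat >> h.py <<'E'
YAW=np.radians(-1.5); O=np.array([.541,.003])
F=np.array([np.cos(YAW),np.sin(YAW)]); L=np.array([-F[1],F[0]])
W=lambda f,l:O+f*F+l*L      # selector frame (forward, left) -> world xy
def knob(n,z):
    im,d=read_camera(n);H,S,V=[x.astype(int) for x in cv2.split(cv2.cvtColor(im,cv2.COLOR_BGR2HSV))]
    mk=((abs(H-27)<8)&(S>110)&(V>70)).astype(np.uint8)
    k,lab,st,ce=cv2.connectedComponentsWithStats(mk);i=1+np.argmax(st[1:,4])
    v,u=np.nonzero(lab==i);c,r=cv2.minEnclosingCircle(np.stack([u,v],1).astype(np.float32))
    p=at_z(n,c,z)[:2]-O
    return im,dict(c=np.round(c,1),r=round(r,1),fl=(round(p@F,4),round(p@L,4)),area=len(u))
E
python3 - <<'E'
from h import *
print(knob("top",.2045)[1]); 
s=read_state();p=s['eef_pos']
movel([p[0],p[1],.40],v=.3)
o=[180,0,np.degrees(YAW)]
x=W(-.12,.045)
for yaw in(o[2],o[2]+180):
    print(yaw,solve_ik([*x,.40],[180,0,yaw]))
move_ptp([*x,.40],o)
gripper_close(10)
s=read_state();print(s['clock'],s['eef_pos'],s['tcp_rot'],s['q'],s['gripper_width'],s['ft_force'])
im,_=read_camera("wrist");cv2.imwrite('pics/w1.png',im)
E
```

```text
{'c': array([241.9, 186.1]), 'r': 14.3, 'fl': (np.float64(-0.0063), np.float64(0.0414)), 'area': 621}
-1.5000000000000002 [ 73.14663519  -3.07226545 -79.55194805 109.66347592  -3.19705046
  70.92176226 -96.84465216]
178.5 [ 72.38021266  -2.91327319 -78.93992863 109.66746349  -3.02553302
  70.9165844   82.94424577]
5.7417 [0.42222145 0.051133   0.39999849] [-1.79998067e+02  1.42149203e-04 -1.49796261e+00] [ 73.14682553  -3.07057851 -79.55302935 109.663335    -3.19735986
  70.92142041 -96.84341047] 0.0005753421099780224 [0.18211491 0.35304009 0.09289474]
```

View pics/w1.png

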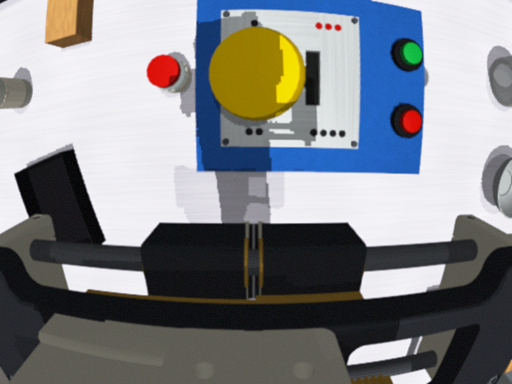

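The wrist view shows the knob at (257,73) in the left limb, the gate plate screws at (227,14), (356,20), (354,144) and (226,142), and the closed fingers at (253,260). I'll project these for an accurate reading.

```bash
cat >> h.py <<'E'
def wproj(Pt,s):  # world->wrist pixel
    m=camera_model("wrist");K=np.array(m['camera_matrix']);T=np.array(m['T_tool_cam'])
    t=Rm(s['tcp_rot']).T@(np.array(Pt)-s['eef_pos']);c=T[:3,:3].T@(t-T[:3,3])
    th=np.arctan2(np.hypot(c[0],c[1]),c[2]);ph=np.arctan2(c[1],c[0])
    return np.array([K[0,2]+K[0,0]*th*np.cos(ph),K[1,2]+K[1,1]*th*np.sin(ph)])
def wat_z(uv,z,s):
    m=camera_model("wrist");K=np.array(m['camera_matrix']);T=np.array(m['T_tool_cam'])
    a,b=(uv[0]-K[0,2])/K[0,0],(uv[1]-K[1,2])/K[1,1];th=np.hypot(a,b)
    d=np.array([a/th*np.sin(th),b/th*np.sin(th),np.cos(th)]);Rw=Rm(s['tcp_rot'])
    d=Rw@T[:3,:3]@d;p=np.array(s['eef_pos'])+Rw@T[:3,3];return (p+d*(z-p[2])/d[2])[:2]
def wknob(s,zc):  # knob centre (fwd,left) by fitting the silhouette of the truncated ball
    im,_=read_camera("wrist");H,S,V=[x.astype(int) for x in cv2.split(cv2.cvtColor(im,cv2.COLOR_BGR2HSV))]
    mk=((abs(H-27)<8)&(S>110)&(V>60)).astype(np.uint8)
    k,lab,st,ce=cv2.connectedComponentsWithStats(mk);i=1+np.argmax(st[1:,4])
    x,y,w,h=st[i,:4]
    from scipy.optimize import least_squares
    zz=np.linspace(-.027,.02,12);a=np.linspace(0,2*np.pi,72)
    B=np.array([[np.sqrt(.046**2-z*z)*np.cos(t),np.sqrt(.046**2-z*z)*np.sin(t),z] for z in zz for t in a])
    def f(q):
        P=np.array([wproj(b+[*W(*q),zc],s) for b in B]);return P.min(0)[0]-x+.5,P.max(0)[0]-(x+w-.5),P.max(0)[1]-(y+h-.5),(P.min(0)[1]-y+.5 if y>1 else 0)
    r=least_squares(f,[0,.04],diff_step=1e-3,x_scale=.01)
    return im,r.x.round(4),np.round(r.fun,1)
E
python3 - <<'E'
from h import *
s=read_state()
for uv in((227,14),(356,20),(354,144),(226,142)):
    p=wat_z(uv,.137,s);print(uv,p.round(4),(p-O)@F,(p-O)@L)
for uv in((404,121),(409,54)): p=wat_z(uv,.145,s);print(uv,(p-O)@F,(p-O)@L)
print(wknob(s,.2045)[1:])
Rw=Rm(s['tcp_rot'])
for t in((0,0,.066),(.0095,0,.066),(-.0095,0,.066),(0,.019,.066),(0,-.019,.066),(0,.019,.03)): print(t,wproj(np.array(s['eef_pos'])+Rw@np.array(t),s).round(0))
d=read_camera("wrist")[1]
print(np.round(d[222:300:8,[200,235,248,254,260,275,300]],3))
E
```

```text
(227, 14) [0.6198 0.0773] 0.07683846489456565 0.07635586389133868
(356, 20) [ 0.616  -0.0818] 0.07719133965762227 -0.08277279693365307
(354, 144) [ 0.4567 -0.0751] -0.0821999866346539 -0.08026032596820791
(226, 142) [0.4611 0.0827] -0.08193307603959048 0.07762664159113003
(404, 121) -0.048865945634456016 -0.14574522855778585
(409, 54) 0.039396718569900666 -0.15272449794327791Traceback (most recent call last):
  File "<stdin>", line 6, in <module>
  File "h.py", line 46, in wknob
    r=least_squares(f,[0,.04],diff_step=1e-3,x_scale=.01)
    return func(*args, **kwargs)
    result = trf(vector_fun.fun, vector_fun.jac, x0, f0, J0, lb, ub, ftol, xtol,
                 gtol, max_nfev, x_scale, loss_function, tr_solver,
                 tr_options.copy(), verbose, callback=callback_wrapped)
    return trf_no_bounds(
        fun, jac, x0, f0, J0, ftol, xtol, gtol, max_nfev, x_scale,
        loss_function, tr_solver, tr_options, verbose, callback=callback)
    f_new = fun(x_new)
    self._update_fun()
    ~~~~~~~~~~~~~~~~^^
    self.f = self.fun_wrapped(xp_copy(self.x))
             ~~~~~~~~~~~~~~~~^^^^^^^^^^^^^^^^^
    return np.atleast_1d(self.fun(x))
                         ~~~~~~~~^^^
    return self.f(x, *self.args, **self.kwargs)
           ~~~~~~^^^^^^^^^^^^^^^^^^^^^^^^^^^^^^
  File "h.py", line 45, in f
    P=np.array([wproj(b+[*W(*q),zc],s) for b in B]);return P.min(0)[0]-x+.5,P.max(0)[0]-(x+w-.5),P.max(0)[1]-(y+h-.5),(P.min(0)[1]-y+.5 if y>1 else 0)
                ~~~~~^^^^^^^^^^^^^^^^^
  File "h.py", line 27, in wproj
    m=camera_model("wrist");K=np.array(m['camera_matrix']);T=np.array(m['T_tool_cam'])
ValueError: time passes only in moves, steps and waits
```

```bash
sed -i 's/^YAW=.*/YAW=np.radians(-2.0); O=np.array([.540,.002])/; s/m=camera_model("wrist");/m=WM;/' h.py; sed -i '3a WM=camera_model("wrist")' h.py
python3 - <<'E'
from h import *
s=read_state();print(s['clock'])
im,k,f=wknob(s,.2045);print(k,f)
Rw=Rm(s['tcp_rot'])
for t in((0,0,.066),(.0095,0,.066),(-.0095,0,.066),(0,.019,.066),(0,-.019,.066),(0,.019,.03)): print(t,wproj(np.array(s['eef_pos'])+Rw@np.array(t),s).round(0))
d=read_camera("wrist")[1]
print(np.round(d[222:300:8,[200,235,248,254,260,275,300]],3))
E
```

```text
5.8417
[-0.0084  0.0424] [ 0.1 -0.1 -0.4  0.4]
(0, 0, 0.066) [253. 238.]
(0.0095, 0, 0.066) [253. 222.]
(-0.0095, 0, 0.066) [253. 252.]
(0, 0.019, 0.066) [286. 237.]
(0, -0.019, 0.066) [221. 237.]
(0, 0.019, 0.03) [294. 267.]
[[0.523 0.523 0.166 0.52  0.166 0.524 0.523]
 [0.087 0.086 0.154 0.158 0.154 0.086 0.087]
 [0.08  0.079 0.144 0.148 0.087 0.081 0.081]
 [0.076 0.076 0.089 0.142 0.083 0.075 0.075]
 [0.075 0.075 0.083 0.083 0.08  0.076 0.076]
 [0.075 0.076 0.082 0.084 0.08  0.075 0.077]
 [0.076 0.076 0.083 0.083 0.081 0.076 0.076]
 [0.077 0.077 0.09  0.141 0.08  0.077 0.075]
 [0.077 0.077 0.127 0.558 0.083 0.077 0.078]
 [0.079 0.078 0.129 0.561 0.101 0.078 0.078]]
```

```bash
python3 - <<'E'
from h import *
d=read_camera("wrist")[1];K=np.array(WM['camera_matrix']);T=np.array(WM['T_tool_cam'])
for uv in((254,226),(247,226),(262,226),(254,240),(254,270),(200,230),(200,245),(200,280),(150,240),(300,245),(360,240),(100,255),(400,255)):
    a,b=(uv[0]-K[0,2])/K[0,0],(uv[1]-K[1,2])/K[1,1];th=np.hypot(a,b)
    r=np.array([a/th*np.tan(th),b/th*np.tan(th),1])*d[uv[1],uv[0]]
    print(uv,(T[:3,:3]@r+T[:3,3]).round(4))
E
```

```text
(254, 226) [0.0087 0.0004 0.062 ]
(247, 226) [ 0.0109 -0.0034  0.0565]
(262, 226) [ 0.0359  0.0026 -0.0083]
(254, 240) [0.0091 0.0003 0.0419]
(254, 270) [ 0.0266  0.0001 -0.019 ]
(200, 230) [ 0.0359 -0.0158 -0.0118]
(200, 245) [ 0.0363 -0.0138 -0.0234]
(200, 280) [ 0.0262 -0.0144 -0.0243]
(150, 240) [ 0.0361 -0.0286 -0.0205]
(300, 245) [ 0.0355  0.0123 -0.0216]
(360, 240) [ 0.0361  0.0295 -0.0208]
(100, 255) [ 0.0284 -0.0483 -0.0168]
(400, 255) [ 0.0285  0.0457 -0.0168]
```

```bash
python3 - <<'E'
from h import *
o=[180,0,np.degrees(YAW)]
def go(f,l,z,v=.15,th=None): return movel([*W(f,l),z],o,v=v,threshold=th)
go(-.10,.0435,.257,.15)
print('hit',go(-.0545,.0435,.257,.04,20)); s=read_state();print(s['clock'],s['ft_force'].round(1) if hasattr(s['ft_force'],'round') else s['ft_force'],(np.array(s['eef_pos'])[:2]-O)@F)
go(-.10,.0435,.257,.15)
go(-.12,.0435,.40,.2)
s=read_state();im,k,f=wknob(s,.2045);print(s['clock'],k,f)
E
```

```text
hit False
8.3917 [-3.1 -0.   1.9] -0.0547616947414177
10.0083 [-0.0001  0.0426] [ 0.1 -0.1  0.4 -0.4]
```

```bash
python3 - <<'E'
from h import *
o=[180,0,np.degrees(YAW)]
def go(f,l,z,v=.15,th=None): return movel([*W(f,l),z],o,v=v,threshold=th)
def st(t): s=read_state();p=np.array(s['eef_pos'])[:2]-O;print(t,round(s['clock'],2),'fl',round(p@F,4),round(p@L,4),'F',np.round(s['ft_force'],1));return s
go(-.10,.13,.36,.25)
go(0,.13,.36,.25)
go(0,.13,.257,.2); st('left')
go(0,.105,.257,.1)
for l in(.06,.03,.0):
    h=go(0,l,.257,.05,12);s=st(h)
    if h: break
E
```

```text
left 12.28 fl 0.0001 0.1304 F [ 1.2 -0.3  1. ]
False 13.72 fl -0.0 0.0599 F [1.  1.7 1.7]
False 14.47 fl -0.0003 0.029 F [0.2 0.5 0.5]
True 14.88 fl -0.0004 0.0173 F [0.  3.7 0.5]
```

```bash
python3 - <<'E'
from h import *
o=[180,0,np.degrees(YAW)]
def go(f,l,z,v=.15,th=None): return movel([*W(f,l),z],o,v=v,threshold=th)
go(0,.04,.257,.1); go(0,.05,.36,.2); go(-.12,-.0435,.40,.25)
s=read_state();im,k,f=wknob(s,.2045);print(s['clock'],k,f);cv2.imwrite('pics/w2.png',im)
E
```

```text
18.0083 [-0.0001 -0.0445] [-0.4  0.4  0.4 -0.4]
```

View pics/w2.png

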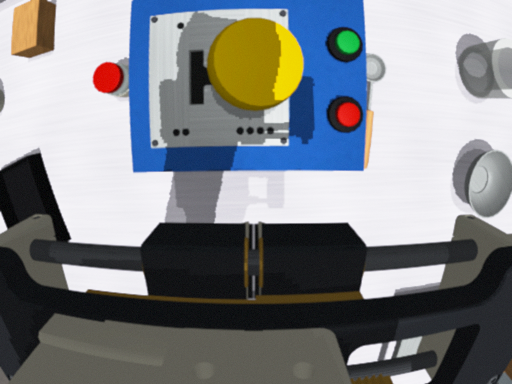

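The knob at (255,63) is now in the right limb at neutral: 0 mm forward and 44.5 mm right. The jar is at (108,78) and has not moved. Next I push forward.

```bash
python3 - <<'E'
from h import *
o=[180,0,np.degrees(YAW)]
def go(f,l,z,v=.15,th=None): return movel([*W(f,l),z],o,v=v,threshold=th)
def st(t): s=read_state();p=np.array(s['eef_pos'])[:2]-O;print(t,round(s['clock'],2),'fl',round(p@F,4),round(p@L,4),'F',np.round(s['ft_force'],1));return s
go(-.10,-.044,.254,.15)
go(-.065,-.044,.254,.1)
for f in(-.03,-.0,.01):
    h=go(f,-.044,.254,.05,14);st(h)
    if h: break
sleep(.3);st('hold')
go(-.10,-.044,.254,.1);go(-.12,-.044,.40,.2)
s=read_state();im,k,f=wknob(s,.199);print(s['clock'],k,f);cv2.imwrite('pics/w3.png',im)
E
```

```text
False 21.25 fl -0.0299 -0.0439 F [-2.1  1.  -0.1]
True 21.71 fl -0.0125 -0.0434 F [-2.5  0.5  2. ]
hold 22.01 fl -0.0129 -0.0434 F [-3.1 -0.1  2.2]
24.2583 [ 0.0426 -0.0444] [-0.5  0.5 -0.   0. ]
```

View pics/w3.png

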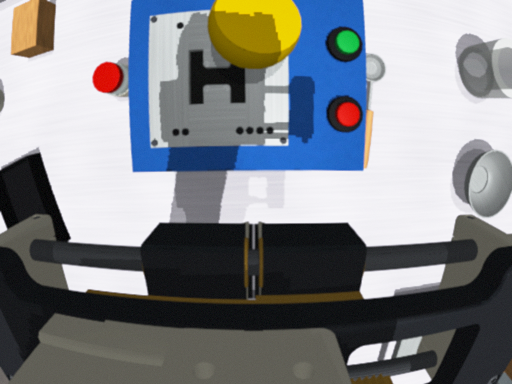

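```bash
python3 - <<'E'
from h import *
o=[180,0,np.degrees(YAW)]
def go(f,l,z,v=.15,th=None): return movel([*W(f,l),z],o,v=v,threshold=th)
def st(t): s=read_state();p=np.array(s['eef_pos'])[:2]-O;print(t,round(s['clock'],2),'fl',round(p@F,4),round(p@L,4),'F',np.round(s['ft_force'],1));return s
go(-.10,-.044,.254,.15);go(-.03,-.044,.254,.1)
st(go(0,-.044,.254,.03,25));sleep(.3);st('hold')
go(-.10,-.044,.254,.1);go(-.12,-.044,.40,.2)
s=read_state();im,k,f=wknob(s,.199);print(s['clock'],k,f)
print(knob("top",.199)[1])
E
```

```text
True 27.41 fl -0.0123 -0.0441 F [-3.4  0.2  1.4]
hold 27.71 fl -0.0125 -0.0441 F [-3.7  0.1  1.4]
29.9583 [ 0.0425 -0.0444] [-0.5  0.5 -0.   0. ]
{'c': array([269.2, 171.2]), 'r': 13.8, 'fl': (np.float64(0.0448), np.float64(-0.044)), 'area': 588}
```

The second push, stopped at 25 N, ended at the same point, so the lever is hard against its stop. The knob reads 42 to 45 mm forward and 44 mm right, and the arm is clear.

```bash
python3 -c "
from workcell import *
print(close_job())"
```

```text
the job is handed in; nothing more can be done
None
```

The lever is fully home in the third slot, the arm is clear of everything, and the job is handed in at about 30 s; the judge's result was not shown.

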